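# Hang the ring basket on the side-opening hook

## Robot

A 6-joint arm with a two-finger parallel gripper is mounted at the origin on the work surface. World frame = base frame: x ahead of the robot, y to its left, z up, the work surface at z = 0. Lengths are in m, angles in rad, forces in N, time in s.
With the tool pointing down it reaches from about 0.35 to 0.775 m from the base axis. Payload 7.3 kg.
Tool frame: the origin (TCP) lies at the centre of the arm's flange, where the gripper is bolted on; the fingertips stand 178 mm ahead of it and the grasp point (between the pads) lies 159 mm ahead of it; z points along the fingers, y is the line along which they close (so a half turn about z gives the same grasp; the last joint's range is limited). The gripper opens to 92 mm and grips with 3 to 60 N. Pads are 19 mm wide; open, the fingers measure 130 mm over their backs; the gripper's body (75 mm by 190 mm) begins 47 mm behind the grasp point.
Start: joints at [1.129, 0.342, 1.524, -0, 1.275, -0.146], TCP at [0.153, 0.502, 0.405] pointing down, gripper open.
Joint ranges: [-2.53, 2.53], [-0.77, 2.02], [0.04, 2.7], [-1, 4.14], [0.28, 2.66], [-3.11, 3.11]. Speed limits (rad/s): [2.57, 2.57, 3.14, 3.14, 3.14, 3.14].

## Interface

Orientations are given as [roll, pitch, yaw] about the fixed x, y, z axes, in that order (R = Rz(yaw) Ry(pitch) Rx(roll)).
In Python, from cell import robot gives the robot as it stands.
- The arm moves only by the shell command python3 drive.py [OPENING] [FORCE], which reads ROWS from standard input. ROWS is 1 to 8 rows, one to a line, with the numbers parted by spaces; each row has 6 numbers: dx, dy, dz in m, then a rotation vector rx, ry, rz in rad; each row shifts and turns the commanded pose from where the row before left it, along the tool's axes as they then stand; what a row does not reach is not made up. A row lasts 1/12 s, in which the tool goes at most 0.0417 m and 0.125 rad, less where a joint would pass 70% of its speed; a pose out of reach is approached as far as the arm can. OPENING is the finger opening in m, set as the command begins (- or left out keeps the last). The fingers move at their own pace and stop on an object; FORCE is the grip in N (left out, the last holds). Time passes only in rows, so rows that do not move let the fingers close. It prints the time, the measured TCP pose, the force, the opening and the grip force at its end. Input that does not fit is refused with a message, and nothing moves.
- robot.observe(): the state, without advancing time (a new reading comes with each control period).
- robot.read_camera(name): name is "scene" or "top" or "wrist"; returns a dict with "image" (384x512x3 uint8, red, green, blue), "fx", "fy", "cx", "cy" (pixels), "pose" (4x4, takes a point from camera to world coordinates). Camera axes: x right, y down, z forward; pixel columns grow to the right and rows downward; lengths in m; the calibration is good to about 2 mm. The wrist camera is an equidistant fisheye: a pixel r from the principal point sees the ray r / f radians off the axis. A picture is of the moment at which its call begins. There is no depth.
- robot.hand_in(): hands the job in; it is judged then, once.
The state is a dict: "time": time; "qpos": joint angles; "qvel": joint speeds; "joint_efforts": joint torques, N m; "tool_pos": TCP position; "tool_rot": TCP orientation; "contact_force": force on the tool from outside, world axes, zero at the start; "torque": the same for the moment, N m; "opening": finger opening in m; "grip_force": force on a finger pad.
Only numpy, scipy, OpenCV 4.12 (cv2) and the standard library are available. Lean on these libraries where they do the work, as an engineer would, in place of code of your own. Each camera call takes 0.05 s, during which the arm holds its last target. There are 200 camera calls.

## Task

Hang the blue ring basket by its handle on the red hook of the stand: bring the handle in sideways from the hook's open side, under the overhanging nose and over the lip, then let it down into the throat so that the basket hangs there level, with the hook at the middle of the handle, and let go. The hook slides up and down its post and somebody has set it at an unknown height, so feel for it (or look) first. Never tip the basket over, and leave the jar, the pen can and the pliers where they are.

Things in the scene. Friction and masses are not known exactly. Their poses are not given: they have to be found in the camera images.
- basket: Loose blue open box 190 x 84 mm, 50 mm tall, 0.2 to 0.42 kg, with four ring spools fixed inside (tops 43 mm up). A stiff steel handle stands over it: uprights 6 x 12 mm at local x -90 and +90 mm, joined at the top by a level strap. Origin: centre of the underside; x along the box and the strap, z up.
- bail (a point): Middle of the handle strap, 120 mm above the basket's underside; axes as the basket's. The strap runs 186 mm along x, 8 mm thick (y), 10 mm tall (z); this is its centre line. It must end in the hook's throat. Grip the strap from above across its 8 mm, about 60 mm from this point, so that the middle stays free for the hook.
- stand: Fixed stand with the red hook. Origin: on the table right below the middle of the throat; z up. The hook opens towards local -x: the handle enters moving along +x, its strap along local y. Grey base plate 150 x 90 x 12 mm at x 20 to 170 mm. Hook: red plate 10 mm thick (y -5 to +5 mm), from x -18 mm to the collar on the post. Its height is not part of this pose.
- post_cap (a point): Top of the stand's aluminium post (20 x 20 mm, centred at stand x 105 mm), 298 mm above the table; axes as the stand's. A black collar 36 x 36 x 81 mm (x 87 to 123 mm) grips the post stiffly (a 15 N push does not shift it) and carries the hook. It is set at any height within 50 mm: s, the height of the strap's centre line when seated in the throat, is 155 to 205 mm.
- throat_mid (a point): Fixed point 180 mm above the stand origin: mean seat height, not the true s (see post_cap). Throat: x -8 to +8 mm, floor at s - 5 mm. Lip: x -18 to -8, top at s + 7. Nose over both: x -18 back to the collar, underside s + 26, flat top s + 64 (touch it from above to find s; collar top is level with it). The strap's centre passes in at s + 12 to s + 21.
- jar: Loose amber jar with a black cap, diameter 52 mm, 85 mm tall; origin at the centre of its underside. Leave alone.
- pen_can: Loose metal can of pens, diameter 64 mm, can 85 mm tall, pens to about 147 mm; origin at the centre of its underside. Leave alone.
- pliers: Loose pliers with blue handles lying flat, about 155 x 60 mm, 14 mm thick; origin on the table near the middle, local x towards the jaws. Leave alone.

How it is judged:
By the outcome, as a careful person would: the job done as asked, in the order asked, and still so for the second after the job is handed in, with the robot touching nothing.
It also fails if it takes over 67 s, if anything falls off the work surface, if the arm or the gripper's body presses on something with over 40 N, if the wrist force passes 120 N, or if a joint passes its speed limit or range.

## Working session

There is one attempt and no reset: what is moved stays moved. The work goes in short steps, Python scripts to look and compute and a shell command to move; the robot and the scene stay as the last step left them, time stands still between calls to the robot, and variables do not carry over. Pictures are saved under pics/ and viewed, at most 12 in all, crops included, and the job is handed in when it is done.

```bash
ls; mkdir -p pics; python3 - <<'E'
from cell import robot
import cv2,numpy as np
ims=[]
for n in("scene","top"):
    c=robot.read_camera(n);cv2.imwrite(f"pics/{n}0.png",c["image"][:,:,::-1]);print(n,c["fx"],c["fy"],c["cx"],c["cy"],np.round(c["pose"],4).tolist())
    np.savez(f"{n}0.npz",**c)
print(robot.observe())
E
```

```text
cell.py
drive.py
pics
scene 390.49462237592854 390.49462237592854 254.92423121823555 191.82566936831182 [[0.8381, 0.2908, -0.4616, 1.0815], [0.5455, -0.4401, 0.7133, -0.6532], [0.0043, -0.8496, -0.5274, 0.7197], [0.0, 0.0, 0.0, 1.0]]
top 433.4122339311133 433.4122339311133 260.5061613891611 189.92557207910764 [[0.0057, -0.9933, 0.1152, 0.5089], [-1.0, -0.006, -0.0028, 0.0299], [0.0035, -0.1152, -0.9933, 1.2882], [0.0, 0.0, 0.0, 1.0]]
{'time': 0.1, 'qpos': array([ 1.12901687e+00,  3.42636727e-01,  1.52488686e+00,  2.22336929e-05,
        1.27542007e+00, -1.46022183e-01]), 'qvel': array([ 0.00041414, -0.00112414, -0.00427379,  0.00014952,  0.00133151,
       -0.00110803]), 'joint_efforts': array([ 1.38252934e-03, -4.32008493e+01, -2.44694638e+01,  7.19071389e-02,
        5.26577909e-02, -1.69737564e-05]), 'tool_pos': array([0.15295594, 0.50210407, 0.40413487]), 'tool_rot': array([-3.14025913e+00, -2.17611192e-04,  2.84582875e+00]), 'contact_force': array([ 0.61427573,  0.0253363 , -0.12738601]), 'torque': array([0.01771235, 0.00647037, 0.03982371]), 'grip_force': 0.0, 'opening': 0.091591682364818}
```
View pics/scene0.png

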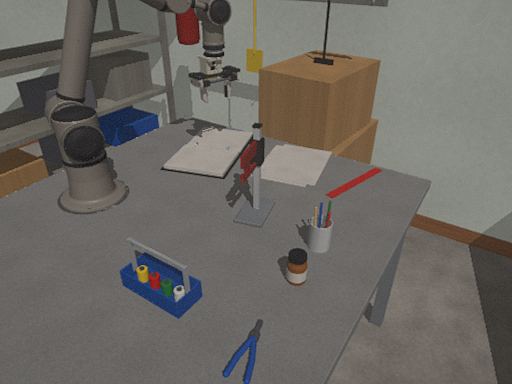

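View pics/top0.png

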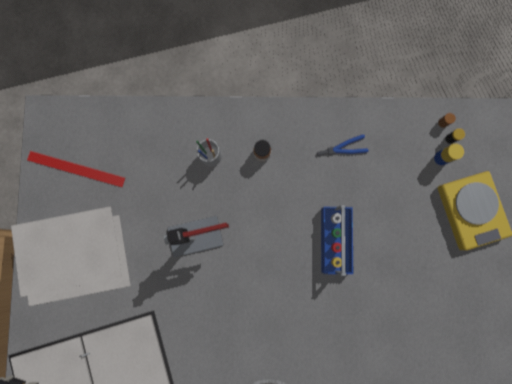

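Scene view: the basket is near (160,285), the red hook near (250,158), the post top at (257,126). Top view: the basket is at (337,240) with its strap along column ~343, and the hook runs from the collar at (178,237) to its tip at (228,227). I'll enlarge the details.

```bash
python3 - <<'E'
import cv2,numpy as np
def crop(f,x,y,w,h,k): return cv2.resize(cv2.imread(f)[y:y+h,x:x+w],None,fx=k,fy=k,interpolation=cv2.INTER_CUBIC)
a=crop("pics/scene0.png",115,235,95,75,4);b=crop("pics/scene0.png",225,120,95,75,4)
c=crop("pics/top0.png",300,200,95,75,4);d=crop("pics/top0.png",150,205,95,75,4)
cv2.imwrite("pics/crops.png",np.vstack([np.hstack([a,b]),np.hstack([c,d])]))
E
```

View pics/crops.png

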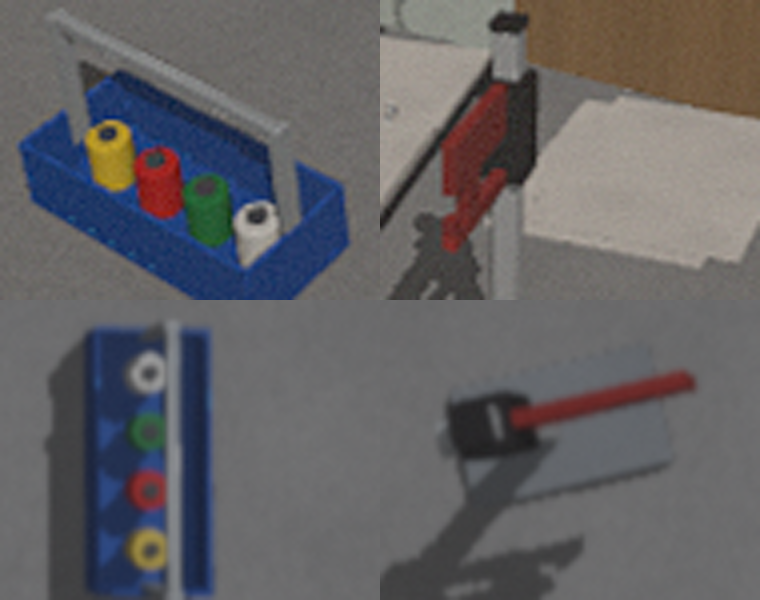

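```bash
cat > h.py <<'E'
import numpy as np
def load(n): return dict(np.load(n))
def ray(c,p):
    d=c["pose"][:3,:3]@np.array([(p[0]-c["cx"])/c["fx"],(p[1]-c["cy"])/c["fy"],1]);return c["pose"][:3,3],d/np.linalg.norm(d)
def plane(c,p,z):
    o,d=ray(c,p);return o+d*(z-o[2])/d[2]
def tri(c1,p1,c2,p2):
    o1,d1=ray(c1,p1);o2,d2=ray(c2,p2)
    t=np.linalg.lstsq(np.c_[d1,-d2],o2-o1,rcond=None)[0]
    a,b=o1+t[0]*d1,o2+t[1]*d2;return (a+b)/2,np.linalg.norm(a-b)
E
python3 - <<'E'
from h import *
import cv2
np.set_printoptions(precision=4,suppress=True)
S,T=load("scene0.npz"),load("top0.npz")
def cr(x,y,ox,oy): return ((x+.5)/4-.5+ox,(y+.5)/4-.5+oy)
# mask fits
im=cv2.cvtColor(T["image"],cv2.COLOR_RGB2HSV)
def blob(im,lo,hi,box):
    x,y,w,h=box;m=cv2.inRange(im,lo,hi);k=np.zeros_like(m);k[y:y+h,x:x+w]=m[y:y+h,x:x+w];return k
red=blob(im,(0,120,60),(8,255,255),(180,215,55,30))|blob(im,(172,120,60),(180,255,255),(180,215,55,30))
r=cv2.minAreaRect(cv2.findNonZero(red));print("red",r,cv2.boxPoints(r).tolist())
blue=blob(im,(100,120,30),(130,255,255),(310,195,55,90));r=cv2.minAreaRect(cv2.findNonZero(blue));print("blue",r)
row=T["image"][:,:,:]
# strap: bright grey column centroid per row
g=T["image"].astype(int);pts=[]
for v in range(202,280):
    seg=g[v,338:350];ok=(seg.min(1)>95)&(np.ptp(seg,axis=1)<35)
    if ok.sum(): pts.append((338+np.average(np.where(ok)[0],weights=seg[ok].sum(1)-280),v,ok.sum()))
print(pts[:3],pts[-3:])
for nm,a,b in[("strapFar(+-)",cr(53,15,115,235),None),("strapNear",cr(285,128,115,235),None)]: print(nm,a,plane(S,a,.125))
for p in [(343.3,205.3),(344,274)]: print("top strap",plane(T,p,.125))
n,e=tri(S,cr(443-380,143,225,120),T,(227.8,225.3));print("nose top front",n,e)
n,e=tri(S,cr(503-380,85,225,120),T,(182.8,234.3));print("nose top at collar",n,e)
for p in[(650,345),(672,462),(467,500)]: print("plate",plane(T,cr(p[0]-380,p[1]-300,150,205),.012))
print("cap scene@.298",plane(S,cr(510-380,20,225,120),.298))
for p in [(207,150),(262,150),(345,147)]: print("obst top@.085",plane(T,p,.085),)
E
```

```text
red ((204.94146728515625, 229.72682189941406), (4.749326229095459, 45.11859130859375), 77.90524291992188) [[182.3853759765625, 232.13169860839844], [226.50244140625, 222.6780548095703], [227.49755859375, 227.3219451904297], [183.3804931640625, 236.7755889892578]]
blue ((336.9999694824219, 240.0), (29.999996185302734, 65.99998474121094), 0.0)
[(np.float64(343.59962049335866), 202, np.int64(12)), (np.float64(343.58458646616543), 203, np.int64(12)), (np.float64(343.57450628366246), 204, np.int64(12))] [(np.float64(347.64375), 277, np.int64(4)), (np.float64(347.2613065326633), 278, np.int64(5)), (np.float64(347.13793103448273), 279, np.int64(5))]
strapFar(+-) (127.875, 238.375) [ 0.4213 -0.1971  0.125 ]
strapNear (185.875, 266.625) [ 0.6047 -0.1949  0.125 ]
top strap [ 0.6035 -0.1966  0.125 ]
top strap [ 0.4214 -0.1955  0.125 ]
nose top front [0.5441 0.1044 0.2566] 0.001235291119983806
nose top at collar [0.5222 0.2112 0.2526] 0.000996883424056389
plate [0.5793 0.1535 0.012 ]
plate [0.494  0.1359 0.012 ]
plate [0.4657 0.2847 0.012 ]
cap scene@.298 [0.5209 0.2229 0.298 ]
obst top@.085 [0.761  0.1782 0.085 ]
obst top@.085 [0.762  0.0229 0.085 ]
obst top@.085 [ 0.7722 -0.2119  0.085 ]
```

Both views agree. The strap's middle is at (0.513,-0.196), running along world x, top at 0.125. The nose top is at about 0.2545, so s≈0.190, and the hook's heading is about 101.5°. I'll touch the nose top from above with closed fingers to confirm.

```bash
echo '0 0 -0.039 0 0 -0.0985
0 0 -0.039 0 0 -0.0985
0 0 -0.039 0 0 -0.0985
-0.02725 -0.025 0 0 0 0
-0.02725 -0.025 0 0 0 0
-0.02725 -0.025 0 0 0 0
-0.02725 -0.025 0 0 0 0' | python3 drive.py 0 20 && echo '-0.02725 -0.025 0 0 0 0
-0.02725 -0.025 0 0 0 0
-0.02725 -0.025 0 0 0 0
-0.02725 -0.025 0 0 0 0
-0.02725 -0.025 0 0 0 0
-0.02725 -0.025 0 0 0 0
0 0 0 0 0 0' | python3 drive.py
```

```text
time: 0.68
tool_pos: [0.2626, 0.401, 0.5216]
tool_rot: [-3.141, -0.0, -3.141]
contact_force: [0.8, 0.4, 0.1]
opening: 0.0496
grip_force: 0.0
time: 1.27
tool_pos: [0.4292, 0.2484, 0.5207]
tool_rot: [-3.139, 0.0, 3.136]
contact_force: [-0.6, 1.0, -0.7]
opening: 0.0034
grip_force: 0.0
```

```bash
echo '-0.0263 -0.0243 0 0 0 0
-0.0263 -0.0243 0 0 0 0
-0.0263 -0.0243 0 0 0 0
-0.0263 -0.0243 0 0 0 0
0 0 0 0 0 0
0 0 0 0 0 0' | python3 drive.py; python3 - <<'E'
from cell import robot
import cv2,numpy as np
c=robot.read_camera("wrist");np.savez("w0.npz",**c);cv2.imwrite("pics/w0.png",c["image"][:,:,::-1]);print(c["fx"],c["cx"],c["cy"],c["pose"].round(4).tolist())
E
```

```text
time: 1.77
tool_pos: [0.5315, 0.1539, 0.5205]
tool_rot: [-3.142, -0.002, 3.138]
contact_force: [-0.4, 0.4, -0.5]
opening: 0.0006
grip_force: 0.0
297.3186396354542 252.4867025130355 193.07516111863555 [[0.0027, 0.962, 0.273, 0.4577], [1.0, -0.0025, -0.0009, 0.1532], [-0.0002, 0.273, -0.962, 0.5003], [0.0, 0.0, 0.0, 1.0]]
```

View pics/w0.png

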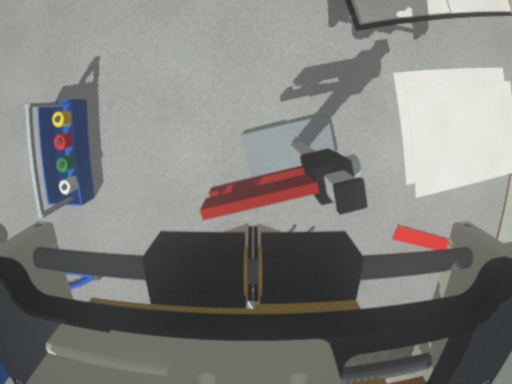

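The wrist view shows the nose top's near edge running from (202,217) to (318,193), and the strap ends at about (27,104) and (42,214). I'll project these as a third measurement.

```bash
cat >> h.py <<'E'
def wray(c,p):
    v=np.array([p[0]-c["cx"],p[1]-c["cy"]]);r=np.linalg.norm(v);a=r/c["fx"]
    d=c["pose"][:3,:3]@np.r_[v/r*np.sin(a),np.cos(a)];return c["pose"][:3,3],d
def wplane(c,p,z):
    o,d=wray(c,p);return o+d*(z-o[2])/d[2]
E
python3 - <<'E'
from h import *
import cv2
np.set_printoptions(precision=4,suppress=True)
W=load("w0.npz")
for z in(.2515,.2545,.2575):print(z,[wplane(W,p,z)[:2] for p in[(202.5,217.5),(318,193)]])
print([wplane(W,p,.125) for p in[(28,104.5),(42.5,215)]])
x=cv2.resize(W["image"][165:230,190:375],None,fx=4,fy=4,interpolation=cv2.INTER_CUBIC)
y=cv2.resize(W["image"][95:225,15:110],None,fx=2.5,fy=2.5)
o=np.zeros((260+325,740,3),np.uint8);o[:260]=x;o[260:,:y.shape[1]]=y
cv2.imwrite("pics/w0c.png",o[:,:,::-1])
E
```

```text
0.2515 [array([0.5511, 0.1078]), array([0.5284, 0.2109])]
0.2545 [array([0.5499, 0.1084]), array([0.5275, 0.2102])]
0.2575 [array([0.5488, 0.1089]), array([0.5267, 0.2095])]
[array([ 0.4219, -0.1915,  0.125 ]), array([ 0.6005, -0.1896,  0.125 ])]
```

View pics/w0c.png

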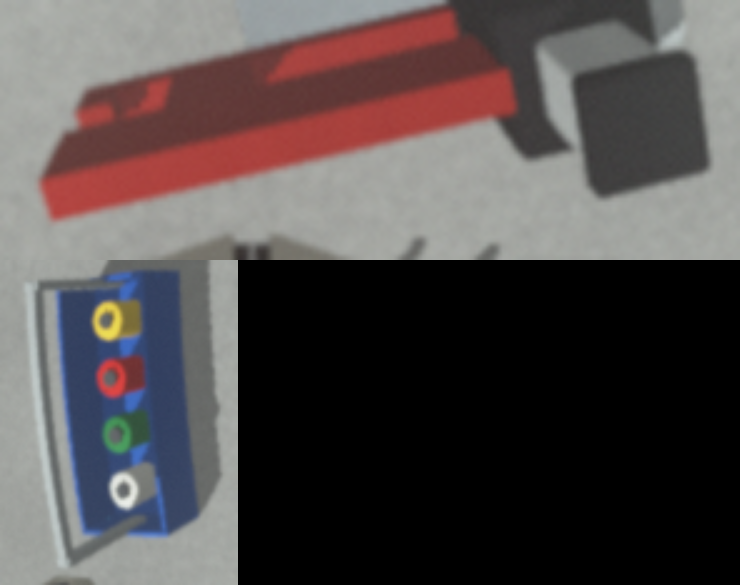

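```bash
echo '-0.008 -0.024 0.02 0 0 0
0 0 0.03 0 0 0
0 0 0.02 0 0 0
0 0 0.006 0 0 0
0 0 0 0 0 0
0 0 0 0 0 0' | python3 drive.py; echo '0 0 0.002 0 0 0
0 0 0.002 0 0 0
0 0 0.001 0 0 0
0 0 0 0 0 0' | python3 drive.py
```

```text
time: 2.32
tool_pos: [0.5383, 0.1318, 0.447]
tool_rot: [3.141, 0.001, -3.141]
contact_force: [0.3, -0.4, 0.2]
opening: 0.0007
grip_force: 0.0
time: 2.65
tool_pos: [0.5385, 0.131, 0.441]
tool_rot: [3.141, 0.001, 3.141]
contact_force: [0.2, -0.0, 0.0]
opening: 0.0004
grip_force: 0.0
```

```bash
for i in 1; do echo '0 0 0.002 0 0 0
0 0 0.001 0 0 0
0 0 0 0 0 0' | python3 drive.py; echo '0 0 0.002 0 0 0
0 0 0 0 0 0' | python3 drive.py; echo '0 0 0.0015 0 0 0
0 0 0 0 0 0' | python3 drive.py; done | egrep 'pos|force:'
```

```text
tool_pos: [0.5386, 0.1308, 0.4375]
contact_force: [0.4, 0.0, -0.5]
grip_force: 0.0
tool_pos: [0.5386, 0.1309, 0.4353]
contact_force: [-0.3, -0.0, 0.2]
grip_force: 0.0
tool_pos: [0.5386, 0.1309, 0.4339]
contact_force: [-0.1, -0.6, 0.4]
grip_force: 0.0
```

```bash
echo '0 0 0.0015 0 0 0
0 0 0 0 0 0' | python3 drive.py | egrep 'pos|force:'; echo '0 0 0.001 0 0 0
0 0 0 0 0 0' | python3 drive.py| egrep 'pos|force:'; echo '0 0 0.001 0 0 0
0 0 0 0 0 0' | python3 drive.py| egrep 'pos|force:'
```

```text
tool_pos: [0.5386, 0.1309, 0.4326]
contact_force: [0.6, 0.3, 0.4]
grip_force: 0.0
tool_pos: [0.5385, 0.1309, 0.4325]
contact_force: [-1.5, -0.9, 5.7]
grip_force: 2.4
tool_pos: [0.5384, 0.1309, 0.4325]
contact_force: [-3.2, -1.0, 9.4]
grip_force: 4.9
```

The nose top is felt at 0.2545, so s = 0.1905, matching the vision result. Next I go above the strap's near end.

```bash
echo '0 0 -0.03 0 0 0
0.01 -0.0363 0 0 0 0
0.01 -0.0363 0 0 0 0
0.01 -0.0363 0.0145 0 0 0
0.01 -0.0363 0.0145 0 0 0
0.01 -0.0363 0.0145 0 0 0
0.01 -0.0363 0.0145 0 0 0
0.01 -0.0363 0.0145 0 0 0' | python3 drive.py >/dev/null; echo '0.01 -0.0363 0.0145 0 0 0
0.01 -0.0363 0.0145 0 0 0
0 0 0 0 0 0
0 0 0 0 0 0
0 0 0 0 0 0' | python3 drive.py 0.06; python3 - <<'E'
from cell import robot
import cv2,numpy as np
c=robot.read_camera("wrist");np.savez("w1.npz",**c);cv2.imwrite("pics/w1.png",c["image"][:,:,::-1])
E
```

```text
time: 4.82
tool_pos: [0.4486, -0.1956, 0.3593]
tool_rot: [3.141, 0.0, 3.14]
contact_force: [0.3, 0.2, -0.3]
opening: 0.0295
grip_force: 0.0
```

View pics/w1.png

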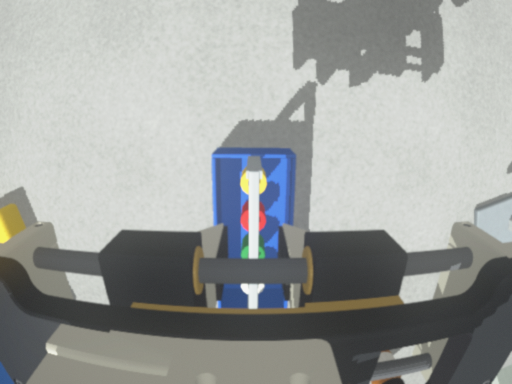

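The strap lies at column ~254, centred between the fingers and parallel to tool x, with its near end at (254,157).

```bash
python3 -c "
from h import *
W=load('w1.npz');print(wplane(W,(254.3,155.5),.125),wplane(W,(254.3,158.5),.125),wplane(W,(253.5,225),.125),wplane(W,(254,152),.05))"
echo '0 0 0.027 0 0 0
0 0 0.027 0 0 0
0 0 0.02 0 0 0
0 0 0.006 0 0 0
0 0 0 0 0 0
0 0 0 0 0 0' | python3 drive.py 0.06 60
```

```text
[ 0.40768801 -0.19515421  0.125     ] [ 0.40990137 -0.19515313  0.125     ] [ 0.4618169 -0.1957236  0.125    ] [ 0.41574182 -0.19497087  0.05      ]
time: 5.37
tool_pos: [0.4492, -0.1952, 0.2802]
tool_rot: [-3.141, 0.001, -3.14]
contact_force: [0.6, 0.4, 0.3]
opening: 0.0598
grip_force: 0.0
```

```bash
echo '0 0 0 0 0 0
0 0 0 0 0 0
0 0 0 0 0 0
0 0 0 0 0 0
0 0 0 0 0 0
0 0 0 0 0 0
0 0 0 0 0 0' | python3 drive.py 0 60; echo '0 0 -0.003 0 0 0
0 0 -0.005 0 0 0
0 0 -0.008 0 0 0
0 0 -0.008 0 0 0
0 0 -0.008 0 0 0
0 0 -0.005 0 0 0
0 0 0 0 0 0
0 0 0 0 0 0' | python3 drive.py
```

```text
time: 5.95
tool_pos: [0.4485, -0.1958, 0.2793]
tool_rot: [3.142, 0.0, 3.141]
contact_force: [-0.1, -0.3, -0.6]
opening: 0.0181
grip_force: 0.0
time: 6.62
tool_pos: [0.4485, -0.1958, 0.3166]
tool_rot: [-3.141, 0.001, 3.141]
contact_force: [-0.3, 0.1, -3.6]
opening: 0.0072
grip_force: 60.0
```

```bash
python3 - <<'E'
from cell import robot
import cv2,numpy as np
c=robot.read_camera("scene");np.savez("s1.npz",**c)
cv2.imwrite("pics/s1.png",cv2.resize(c["image"][180:330,60:260],None,fx=3.5,fy=3.5)[:,:,::-1])
E
```

```text
(no output)
```

View pics/s1.png

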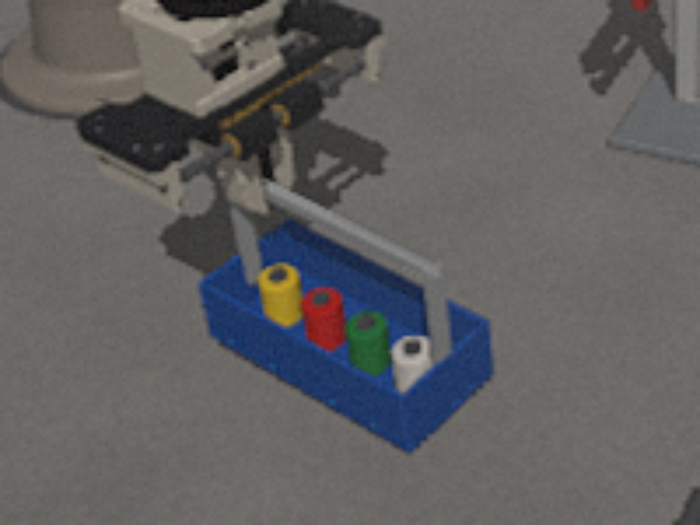

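The scene crop shows the basket lifted and roughly level, strap running from (268,185) to (437,268). The fingers finished closing as the lift began, so I'll measure the strap's height and tilt against the first image.

```bash
cat > strap.py <<'E'
from h import *
import cv2
def yplane(c,p,y):
    o,d=ray(c,p);return o+d*(y-o[1])/d[1]
def line(c,u0,u1,vlo,vhi,y):
    g=cv2.cvtColor(c["image"],cv2.COLOR_RGB2HSV).astype(int);P=[]
    for u in range(u0,u1):
        vv=np.arange(int(vlo(u)),int(vhi(u)));m=(g[vv,u,1]<45)&(g[vv,u,2]>125)
        if m.sum()>1: P.append((u,vv[m].mean(),m.sum()))
    P=np.array(P);q=[yplane(c,p[:2],y) for p in P];q=np.array(q)
    k=np.polyfit(q[:,0],q[:,2],1);r=q[:,2]-np.polyval(k,q[:,0]);o=abs(r)<.004;k=np.polyfit(q[o,0],q[o,2],1)
    return k,r.std(),len(P),q[:,0].min(),q[:,0].max(),P[:,2].mean()
E
python3 - <<'E'
from strap import *
for f,a,b in(("scene0.npz",(128,238.5),(186,267.5)),("s1.npz",(137,233),(185,257))):
    S=load(f);L=lambda u:a[1]+(b[1]-a[1])*(u-a[0])/(b[0]-a[0])
    k,*r=line(S,142,182,lambda u:L(u)-6,lambda u:L(u)+7,-.196);print(f,np.polyval(k,[.448,.513,.578]).round(4),np.degrees(k[0]),r)
E
```

```text
scene0.npz [0.1255 0.1248 0.124 ] -0.6324326798539849 [np.float64(0.0010630121477739527), 37, np.float64(0.46828398675688154), np.float64(0.58824007951589), np.float64(2.3783783783783785)]
s1.npz [0.1574 0.1558 0.1542] -1.4085750254049574 [np.float64(0.001699580661208031), 40, np.float64(0.47744876493203325), np.float64(0.5949453303014176), np.float64(2.35)]
```

Tilt is only about 0.8°, and the strap sits about 5.5 mm below the grasp point, so the bail is at TCP z − 0.1656. I'll carry it to the hook's open side, at s + 16 mm.

```bash
echo '-0.001 0.004 -0.006 0 0 0
-0.002 0.01 -0.01 0 0 0
-0.004 0.02 -0.01 0 0 0
-0.005 0.024 -0.01 0 0 0
-0.005 0.024 -0.01 0 0 0
-0.005 0.024 -0.01 0 0 0
-0.005 0.024 0 0 0 0
-0.005 0.024 0 0 0 0' | python3 drive.py >/dev/null;  echo '-0.005 0.024 0 0 0 0
-0.005 0.024 0 0 0 -0.02
-0.002 0.016 0 0 0 -0.04
0 0.006 0 0 0 -0.05
0 0 0 0 0 -0.05
0 0 0 0 0 -0.034
0 0 0 0 0 -0.01
0 0 0 0 0 0' | python3 drive.py; python3 - <<'E'
from cell import robot
import numpy as np
import cv2
for n in("scene","top","wrist"):
    c=robot.read_camera(n);np.savez(n[0]+"2.npz",**c);cv2.imwrite(f"pics/{n}2.png",c["image"][:,:,::-1])
a=cv2.imread("pics/scene2.png")[90:290,110:310];b=cv2.imread("pics/top2.png")[155:305,150:350]
cv2.imwrite("pics/p2.png",np.vstack([cv2.resize(a,(400,400)),]) if 0 else np.hstack([cv2.resize(a,(400,400)),cv2.resize(b,(400,300)) if 0 else cv2.copyMakeBorder(cv2.resize(b,(400,300)),0,100,0,0,0)]))
from h import *
o=robot.observe();yaw=o["tool_rot"][2];p=o["tool_pos"]
H=np.array([-.2028,.9792]);bail=p[:2]-.0642*np.array([np.cos(yaw),np.sin(yaw)])
d=bail-[.5405,.1245];print(o["tool_rot"],p,bail,"local x",d@H,"local y",d@[-.9792,-.2028],"z",p[2]-.1656)
E
```

```text
time: 8.0
tool_pos: [0.4917, 0.0289, 0.3727]
tool_rot: [3.141, 0.0, -2.938]
contact_force: [-0.2, 0.4, -2.1]
opening: 0.0074
grip_force: 60.0
[ 3.14147083e+00  1.48584781e-04 -2.93874084e+00] [0.49182082 0.02837688 0.37242289] [0.55470446 0.04131084] local x -0.08433949158480518 local y 0.002961749765081798 z 0.20682289450039357
```

View pics/p2.png

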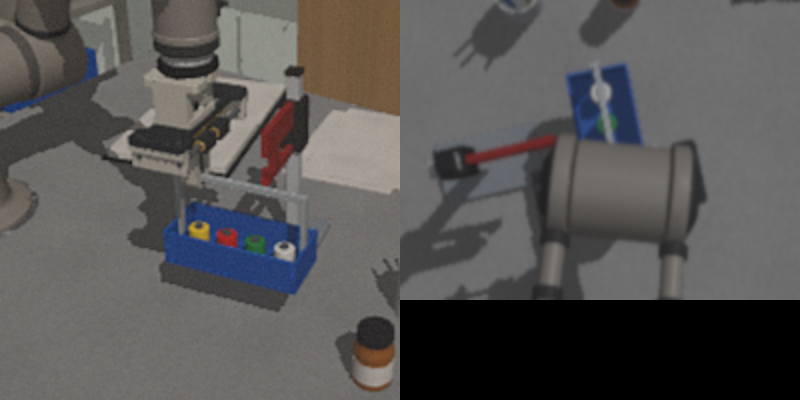

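The basket hangs level beside the hook, which is at scene crop (283,140), with the strap from (205,178) to (305,198). I'll check the strap's height and centring against the hook.

```bash
python3 - <<'E'
from strap import *
S,T=load("s2.npz"),load("t2.npz")
H=np.array([-.2028,.9792,0]);B=np.array([.5547,.0413,0]);E=np.array([.9792,.2028,0])
g=cv2.cvtColor(S["image"],cv2.COLOR_RGB2HSV).astype(int);Q=[]
for u in range(220,258):
    v0=179+(u-212.5)*.2;vv=np.arange(int(v0-6),int(v0+7));m=(g[vv,u,1]<45)&(g[vv,u,2]>125)
    if m.sum()>1:
        o,d=ray(S,(u,vv[m].mean()));p=o+d*((B-o)@H)/(d@H);Q.append(((p-B)@E,p[2],m.sum()))
Q=np.array(Q);k=np.polyfit(Q[:,0],Q[:,1],1);print("strap top z at bail",k[1],"tilt deg",np.degrees(k[0]),len(Q),(Q[:,1]-np.polyval(k,Q[:,0])).std(),Q[:,2].mean())
e,err=tri(S,(262.5,188),T,(247.7,186.5));print("far end",e,err,"along from bail",(e-B)@E,"x",(e-B)@H)
x=cv2.resize(S["image"][165:200,205:275],None,fx=8,fy=8,interpolation=cv2.INTER_CUBIC)
y=cv2.resize(T["image"][180:235,200:275],None,fx=8*70/75,fy=8*70/75,interpolation=cv2.INTER_CUBIC)
y=cv2.resize(T["image"][180:218,205:275],None,fx=8,fy=8,interpolation=cv2.INTER_CUBIC)
cv2.imwrite("pics/p3.png",np.vstack([x,y])[:,:,::-1])
E
```

```text
strap top z at bail 0.21268425924889373 tilt deg -2.634955321689307 31 0.002791521126887888 3.3870967741935485
far end [0.64257852 0.05916117 0.21164506] 0.0008644845379117524 along from bail 0.08967289128136599 x -0.00033210413305606243
```

View pics/p3.png

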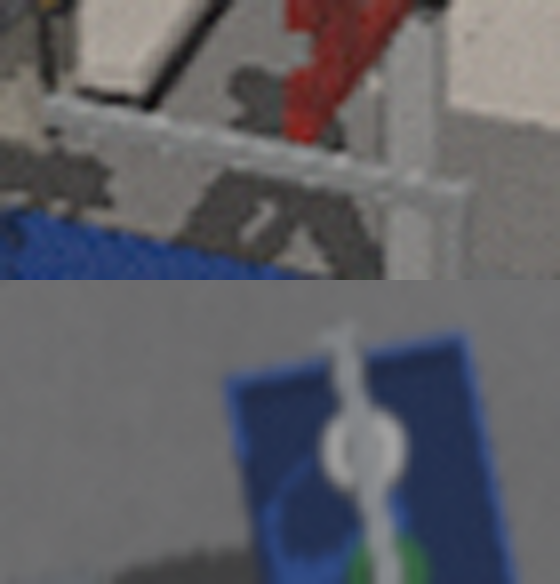

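The far end triangulates to a strap centre at z≈0.207, inside the entry window 0.2025–0.2115. I'll centre about 4 mm sideways and go in under the nose.

```bash
echo '-0.002 0.004 0 0 0 0
-0.0025 0.01 0 0 0 0
0 0.012 0 0 0 0
0 0.012 0 0 0 0
0 0.008 0 0 0 0
0 0.004 0 0 0 0
0 0 0 0 0 0' | python3 drive.py; echo '0 0.006 0 0 0 0
0 0.006 0 0 0 0
0 0.006 0 0 0 0
0 0.006 0 0 0 0
0 0.004 0 0 0 0
0 0 0 0 0 0' | python3 drive.py; cat > loc.py <<'E'
from cell import robot
import numpy as np
o=robot.observe();yaw=o["tool_rot"][2];p=o["tool_pos"]
H=np.array([-.2028,.9792]);bail=p[:2]-.0642*np.array([np.cos(yaw),np.sin(yaw)])
d=bail-[.5405,.1245];f=o["contact_force"];print("x %.4f y %.4f z %.4f"%(d@H,d@[-.9792,-.2028],p[2]-.1656),"F along H %.1f"%(f[:2]@H),"fz %.1f"%f[2],o["torque"].round(2))
E
python3 loc.py
```

```text
time: 8.73
tool_pos: [0.4858, 0.0794, 0.3722]
tool_rot: [3.141, -0.0, -2.936]
contact_force: [-0.3, -0.1, -2.6]
opening: 0.0073
grip_force: 60.0
time: 9.23
tool_pos: [0.4803, 0.1063, 0.3722]
tool_rot: [3.141, -0.0, -2.937]
contact_force: [-0.6, 0.0, -3.3]
opening: 0.0071
grip_force: 60.0
x -0.0056 y -0.0016 z 0.2066 F along H 0.1 fz -3.3 [-0.04  0.3   0.04]
```

No contact so far, and the strap is inside. Now I feel for the back wall in small steps.

```bash
echo '0 0.003 0 0 0 0
0 0.002 0 0 0 0
0 0 0 0 0 0' | python3 drive.py >/dev/null; python3 loc.py; echo '0 0.0015 0 0 0 0
0 0 0 0 0 0' | python3 drive.py>/dev/null; python3 loc.py; echo '0 0.0015 0 0 0 0
0 0 0 0 0 0' | python3 drive.py>/dev/null; python3 loc.py;  echo '0 0.001 0 0 0 0
0 0 0 0 0 0' | python3 drive.py>/dev/null; python3 loc.py
```

```text
x -0.0012 y -0.0016 z 0.2066 F along H 0.4 fz -2.9 [0.04 0.22 0.05]
x 0.0001 y -0.0016 z 0.2066 F along H 0.4 fz -2.4 [0.01 0.21 0.04]
x 0.0017 y -0.0016 z 0.2066 F along H 1.1 fz -2.9 [-0.01  0.18  0.02]
x 0.0026 y -0.0016 z 0.2066 F along H 0.4 fz -3.5 [ 0.01  0.19 -0.05]
```

```bash
echo '0 0.001 0 0 0 0
0 0 0 0 0 0' | python3 drive.py>/dev/null; python3 loc.py; echo '0 0.001 0 0 0 0
0 0 0 0 0 0' | python3 drive.py>/dev/null; python3 loc.py;  echo '0 0.001 0 0 0 0
0 0 0 0 0 0' | python3 drive.py>/dev/null; python3 loc.py
```

```text
x 0.0036 y -0.0016 z 0.2066 F along H -0.6 fz -3.6 [-0.03  0.25 -0.03]
x 0.0045 y -0.0016 z 0.2066 F along H -1.2 fz -3.4 [-0.2   0.13 -0.06]
x 0.0053 y -0.0016 z 0.2066 F along H -2.9 fz -3.0 [-0.61  0.18 -0.22]
```

The back wall touches at x≈0.004, exactly as expected. Back off to the middle and lower.

```bash
echo '0 -0.003 0 0 0 0
0 -0.0019 0 0 0 0
0 0 0 0 0 0' | python3 drive.py >/dev/null; python3 loc.py; echo '0 0 0.003 0 0 0
0 0 0.004 0 0 0
0 0 0.003 0 0 0
0 0 0 0 0 0' | python3 drive.py>/dev/null; python3 loc.py; echo '0 0 0.002 0 0 0
0 0 0.001 0 0 0
0 0 0 0 0 0' | python3 drive.py>/dev/null; python3 loc.py;  echo '0 0 0.0015 0 0 0
0 0 0 0 0 0' | python3 drive.py>/dev/null; python3 loc.py
```

```text
x 0.0004 y -0.0017 z 0.2066 F along H 0.6 fz -3.0 [ 0.01  0.15 -0.03]
x 0.0008 y -0.0014 z 0.1957 F along H -0.0 fz -3.8 [-0.01  0.23 -0.  ]
x 0.0007 y -0.0016 z 0.1934 F along H 0.4 fz -3.8 [ 0.01  0.24 -0.03]
x 0.0007 y -0.0016 z 0.1920 F along H 0.8 fz -2.9 [-0.03  0.24  0.02]
```

```bash
echo '0 0 0.001 0 0 0
0 0 0 0 0 0' | python3 drive.py>/dev/null; python3 loc.py; echo '0 0 0.001 0 0 0
0 0 0 0 0 0' | python3 drive.py>/dev/null; python3 loc.py;  echo '0 0 0.001 0 0 0
0 0 0 0 0 0' | python3 drive.py>/dev/null; python3 loc.py
```

```text
x 0.0007 y -0.0016 z 0.1910 F along H -0.6 fz -2.5 [ 0.01  0.17 -0.  ]
x 0.0007 y -0.0016 z 0.1900 F along H -0.6 fz -3.7 [0.01 0.23 0.04]
x 0.0007 y -0.0016 z 0.1891 F along H 0.3 fz -1.2 [-0.03  0.24 -0.02]
```

```bash
echo '0 0 0.0005 0 0 0
0 0 0 0 0 0' | python3 drive.py>/dev/null; python3 loc.py; echo '0 0 0 0 0 0
0 0 0 0 0 0' | python3 drive.py>/dev/null; python3 loc.py;python3 - <<'E'
from cell import robot
import numpy as np
import cv2
I={n:robot.read_camera(n) for n in("scene","wrist")}
np.savez("s4.npz",**I["scene"])
a=I["scene"]["image"][110:260,170:320];b=I["wrist"]["image"][60:260,110:410]
cv2.imwrite("pics/p4.png",np.hstack([cv2.resize(a,(400,400)),cv2.copyMakeBorder(cv2.resize(b,(400,267)),0,133,0,0,0)])[:,:,::-1])
E
```

```text
x 0.0007 y -0.0016 z 0.1888 F along H 0.4 fz -0.2 [0.03 0.26 0.04]
x 0.0007 y -0.0016 z 0.1888 F along H 0.1 fz -0.5 [ 0.    0.18 -0.01]
```

View pics/p4.png

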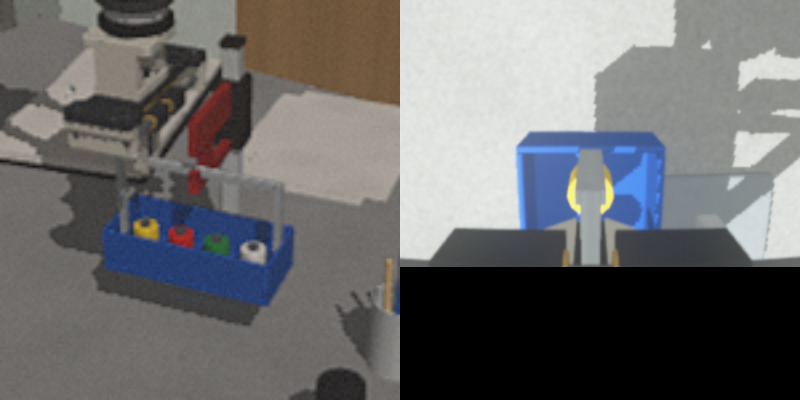

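The strap lies in the throat behind the lip (lip tip at scene crop (195,185)), and the basket looks level. But the moment has not dropped along with the force, so I'll average the readings.

```bash
for i in 1 2 3; do echo '0 0 0 0 0 0' | python3 drive.py >/dev/null; python3 -c "
from cell import robot
o=robot.observe();print(o['contact_force'].round(2),o['torque'].round(3),o['tool_pos'].round(4),o['tool_rot'].round(4),o['opening'])"; done; python3 - <<'E'
from h import *
S=load("s4.npz");O=np.array([.5405,.1245,0]);H=np.array([-.2028,.9792,0]);E=np.array([.9792,.2028,0])
for p in[(214.2,169.3),(244.5,173),(276.1,177.9)]:
    o,d=ray(S,p);q=o+d*((O-o)@H)/(d@H);print((q-O)@E,q[2])
E
```

```text
[-1.8   0.26  0.09] [ 0.025  0.243 -0.025] [0.4791 0.1125 0.3543] [ 3.1415e+00  3.0000e-04 -2.9379e+00] 0.007595223203836557
[-1.44 -0.27 -0.59] [-0.036  0.214  0.004] [0.4791 0.1125 0.3543] [ 3.1416e+00  2.0000e-04 -2.9379e+00] 0.007149219625028214
[-0.32 -0.3   0.87] [ 0.007  0.207 -0.024] [0.4791 0.1125 0.3543] [ 3.1416e+00  2.0000e-04 -2.9379e+00] 0.007260506195200354
-0.09093053202452081 0.18632681715137556
0.0027586904287195653 0.1936149439054876
0.09490236000185177 0.19757673129369235
```

A lateral friction force of about −1.2 N in x at the bail explains the moment. The strap is centred within about 2 mm (ends at −91 and +95 mm). Release.

```bash
echo '0 0 0 0 0 0
0 0 0 0 0 0
0 0 0 0 0 0
0 0 0 0 0 0
0 0 0 0 0 0
0 0 0 0 0 0
0 0 0 0 0 0
0 0 0 0 0 0' | python3 drive.py 0.035; python3 loc.py; python3 - <<'E'
from cell import robot
import numpy as np, cv2
I={n:robot.read_camera(n) for n in("scene","wrist")}
np.savez("s5.npz",**I["scene"])
a=I["scene"]["image"][110:260,170:320];b=I["wrist"]["image"][60:260,110:410]
cv2.imwrite("pics/p5.png",np.hstack([cv2.resize(a,(400,400)),cv2.copyMakeBorder(cv2.resize(b,(400,267)),0,133,0,0,0)])[:,:,::-1])
E
```

```text
time: 13.33
tool_pos: [0.4791, 0.1125, 0.3542]
tool_rot: [3.142, 0.0, -2.938]
contact_force: [0.2, -0.4, 0.1]
opening: 0.0351
grip_force: 0.0
x 0.0007 y -0.0016 z 0.1886 F along H -0.4 fz 0.1 [0.02 0.02 0.08]
```

View pics/p5.png

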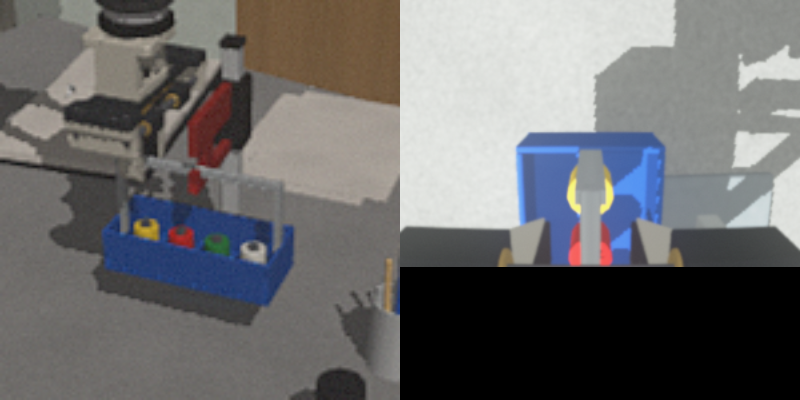

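Released and unchanged: the basket hangs level with the strap free between the fingers, all forces at zero. Retreat straight up and away, then check that it is at rest.

```bash
echo '0 0 -0.005 0 0 0
0 0 -0.012 0 0 0
0 0 -0.016 0 0 0
0 0 -0.02 0 0 0
0 0 -0.03 0 0 0
0 0 -0.03 0 0 0
0.02 -0.02 0 0 0 0
0.02 -0.02 0 0 0 0' | python3 drive.py; echo '0.02 -0.02 0 0 0 0
0 0 0 0 0 0
0 0 0 0 0 0
0 0 0 0 0 0
0 0 0 0 0 0
0 0 0 0 0 0
0 0 0 0 0 0
0 0 0 0 0 0' | python3 drive.py | grep time; python3 - <<'E'
from cell import robot
from h import *
import cv2
S=robot.read_camera("scene");O=load("s5.npz")
d=cv2.absdiff(S["image"],O["image"])[190:230,205:285].astype(int);print("scene change around box: mean",d.mean(),"max",d.max())
hsv=lambda c:cv2.inRange(cv2.cvtColor(c["image"],cv2.COLOR_RGB2HSV),(105,150,50),(125,255,255))[190:230,205:285]
for c in(O,S):
    p=cv2.findNonZero(hsv(c)).reshape(-1,2);print(p.mean(0),len(p),cv2.minAreaRect(p))
cv2.imwrite("pics/end.png",S["image"][:,:,::-1])
E
```

```text
time: 14.1
tool_pos: [0.448, 0.0653, 0.4692]
tool_rot: [-3.141, 0.004, -2.936]
contact_force: [-0.3, -1.1, -0.2]
opening: 0.0353
grip_force: 0.0
time: 14.77
scene change around box: mean 4.163541666666666 max 54
[39.01292776 15.80912548] 1315 ((38.4615364074707, 13.19230842590332), (70.40569305419922, 30.005767822265625), 11.309932708740234)
[38.56043956 15.91051805] 1274 ((38.4615364074707, 13.19230842590332), (70.40569305419922, 30.005769729614258), 11.309932708740234)
```

View pics/end.png

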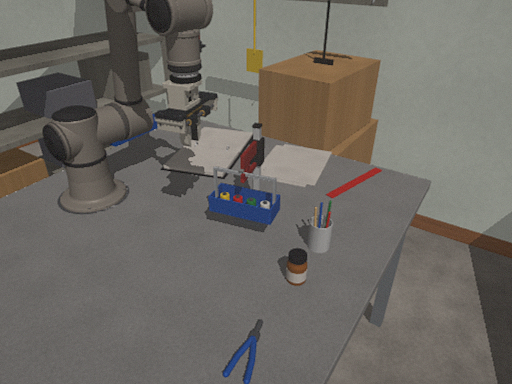

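The final view shows the basket hanging level and still on the hook at (245,195), the arm clear, and the jar (297,267), can (320,235) and pliers where they were.

```bash
python3 -c "
from cell import robot
print(robot.hand_in())"
```

```text
the job is handed in; nothing more can be done
None
```

The basket hangs level and still in the hook's throat, centred on the handle to about 2 mm, with the gripper open and clear and the jar, can and pliers where they were; I handed the job in at about 15 s, and the hand-in returned no verdict.

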